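# Close the hold-down flap of a sample-tube rack under its lip

### The job

Close the sample-tube rack on the bench: with your fingertips fold its blue hinged flap over until it lies flat on the tubes, then push its yellow step to slide the flap along, fully home, so that its free edge is tucked under the steel lip. Only push and press on the outer (yellow-step) side of the flap: grip nothing, keep off the black rubber lining inside it, and do not lift, tip or shove the rack. Leave the capped tube, the brown bottle and the yellow note pad as they stand.

Things in the scene. Friction and masses are not known exactly. Their poses are not given: they have to be found in the camera images.
- rack: Loose white sample-tube rack, about 1.8 kg, 160 x 124 mm on the bench, with rows of orange caps whose tops are 50 mm up. Origin: centre of its underside. Its +x axis points from the hinge side to the steel lip, y along the hinge, z up. The lip is a 4 mm thick steel strip across the whole width, reaching from x = 60 to 80 mm; its underside is 61.5 mm and its top 65.5 mm above the bench, on a riser at x = 74 to 80 mm.
- flap (a joint): Angle of the blue flap about its hinge, rad: 0 = folded over and lying flat on the tubes, 1.57 = upright, up to 2.2 = leaning back away from the lip. The hinge is slightly stiff, so the flap stays where it is left; about 0.5 N at its free edge turns it. The flap is 104 mm wide (along y), 4 mm thick, its free edge 120 mm from the hinge axis. Flat, its upper face is 58 mm above the bench. The outer side carries the yellow step; the inner side carries the rubber lining.
- slide (a joint): How far the flap and its hinge have slid along the rack's +x towards the lip, m: 0 = back, 0.016 = fully home, at its stop. Stiff: takes about 4 N and stays where it is left. With the flap flat and the slide back, the flap's free edge is 6 mm short of the lip; fully home it is 10 mm beneath it, with 3.5 mm of clearance over the flap. If slid more than about 5 mm before the flap is flat, the edge lands on top of the lip and the flap must be pushed back first.
- hinge_mid (a point): Middle of the hinge axis (56 mm above the bench, 66 mm behind the rack's origin with the slide back); moves with the slide. Axes as the rack's.
- flap_edge (a point): Middle of the flap's free edge, half-way through its thickness. Its x axis points from the hinge along the flap to the free edge; its z axis points out of the outer side (up when flat).
- step_top (a point): Middle of the top of the yellow step's pushing face. The step is a ridge 96 mm wide on the flap's outer side, 12 mm high; its steep pushing face looks to the hinge and is 55 mm from the hinge axis; from its top a ramp slopes down towards the free edge, ending about 80 mm from the hinge. Axes as flap_edge's.
- lining: Black rubber lining on the flap's inner side, 84 x 90 mm, 2 mm thick, from 14 to 98 mm from the hinge. Not to be touched.
- tube_mid (a point): Bystander: capped clear tube standing upright, orange cap 35 mm wide, 103 mm tall. Point: on its axis, 50 mm up.
- bottle_mid (a point): Bystander: brown bottle standing upright, 60 mm wide, 125 mm tall. Point: on its axis, 60 mm up.
- notes_mid (a point): Bystander: yellow note pad lying flat, 76 x 76 x 14 mm. Point: its centre.
Not all that is in view belongs to the job. What is shaped like the rack but pink is not meant.

How it is judged (in metres and radians):
On the way, in this order (a step that is already met when the one before it is completed fails the run):
1. the flap is folded over flat, its edge not yet under the lip (value of joint flap below 0.08 rad and value of joint slide below 0.009 m), for 0.05 s.
2. the flap's edge is tucked under the lip (value of joint flap below 0.04 rad and value of joint slide above 0.012 m), for 0.2 s.
At the end, for the whole second after the job is handed in: The flap lies flat (within 0.04 rad), slid at least 12 of its 16 mm so that its free edge is under the lip; the rack stands flat, still and within 25 mm of where it was; tube, bottle and note pad are within 20 mm of where they were (all of step 2 and x of flap_edge in the frame of rack above 0.065 m and z of flap_edge in the frame of rack below 0.0615 m and distance of rack from where it was at the start of the episode below 0.025 m and angle between rack's own z axis and vertical below 0.03 rad and linear speed of rack below 0.01 m/s and distance of each of tube_mid, bottle_mid, notes_mid from where it was at the start of the episode below 0.02 m); the robot touches nothing.
It fails at once if the flap was pinched or its rubber lining touched (contact force between the fingers and lining above 1 N).
It fails at once if the rack was shoved more than 25 mm, tipped or lifted (distance of rack from where it was at the start of the episode above 0.025 m or angle between rack's own z axis and vertical above 0.12 rad or height (world z) of rack above 0.012 m).
It fails at once if the capped tube was moved, knocked over or lifted (distance of tube_mid from where it was at the start of the episode above 0.02 m or angle between tube_mid's own z axis and vertical above 0.4 rad).
It fails at once if the bottle was moved, knocked over or lifted (distance of bottle_mid from where it was at the start of the episode above 0.02 m or angle between bottle_mid's own z axis and vertical above 0.4 rad).
It fails at once if the note pad was moved or lifted (distance of notes_mid from where it was at the start of the episode above 0.02 m).
It also fails if it takes over 45 s, if anything falls off the work surface, if the arm or the gripper's body presses on something with over 40 N, if the wrist force passes 120 N, or if a joint passes its speed limit or range.

### The arm

A 6-joint arm with a two-finger parallel gripper is mounted at the origin on the work surface. World frame = base frame: x ahead of the robot, y to its left, z up, the work surface at z = 0. Lengths are in m, angles in degrees, forces in N, time in s.
With the tool pointing down it reaches from about 0.275 to 0.825 m from the base axis. Payload 5.2 kg.
Tool frame: the origin (TCP) lies at the very end of the fingers, on their centre line; the grasp point (between the pads) lies 19 mm behind it; z points along the fingers, y is the direction in which the jaws open and shut (so a half turn about z gives the same grasp; the last joint's range is limited). The gripper opens to 93 mm and grips with 3 to 60 N. Pads are 15 mm wide; open, the fingers measure 128 mm over their backs; the gripper's body (75 mm by 188 mm) begins 65 mm behind the grasp point.
Start: joints at [-80.604, 14.817, 87.949, -0, 77.235, -11.62], TCP at [0.197, -0.513, 0.219] pointing down, gripper open.
Joint ranges: [-179.93, 179.93], [-52.35, 119.4], [10.71, 147.94], [-69.91, 249.91], [12.55, 155.21], [-178.61, 178.61]. Speed limits (degrees/s): [147.25, 147.25, 180, 180, 180, 180].

### API

Orientations are given as [roll, pitch, yaw] about the fixed x, y, z axes, in that order (R = Rz(yaw) Ry(pitch) Rx(roll)).
In Python, from bench import get_obs, imaging, order gives the robot as it stands. The module is installed in compiled form; this text tells all that it offers.
- The arm moves only by the tool apply_moves, never from a script. Its argument "targets" is one flat list of numbers, 6 for each row, row after row: the shift along the world's x, y, z in units of 50 mm (1.0 is 50 mm), then the turn, a rotation vector about the world's x, y, z in units of 8 degrees (1.0 is 8 degrees). A call has 1 to 20 rows; each row is the pose to reach, as a shift and turn from the pose commanded when the call began; what a row does not reach only later rows make up. A row lasts 1/8 s, in which the tool goes at most 62.5 mm and 10.7 degrees, less where a joint would pass 70% of its speed; a pose out of reach is approached as far as the arm can. A call with a gripper value outside its range is refused whole. "hand" is the opening, from -1 (shut) to 1 (fully open), set as the call begins (left out, the last holds). The fingers move at their own pace and stop on an object; "newtons" is the grip in N (left out, the last holds). Time passes only in rows, so rows that repeat a pose let the fingers close. It gives the time, the measured TCP pose, the force and the opening at its end, in the units of the state.
- get_obs(): the state, without advancing time (a new reading comes with each control period).
- imaging.read_camera(name): name is "scene" or "top"; returns (picture, depth): 480x640x3 uint8, blue, green, red; 480x640 float32, m along the optical axis (not along the pixel's ray), 0 where there is no reading.
- imaging.camera_info(name): a dict with "intrinsics" (3x3 intrinsics, pixels), "position" and "orientation" of the camera in the world. Camera axes: x right, y down, z forward; pixel columns grow to the right and rows downward; lengths in m; the calibration is good to about 2 mm. A picture is of the moment at which its call begins. camera_info takes no time and is no camera call.
- order.close_job(): hands the job in, once; it reports no verdict.
The state is a dict: "t": time; "q": joint angles; "joint_velocities": joint speeds; "joint_torque": joint torques, N m; "tool_pos": TCP position; "tool_rot": TCP orientation; "ft_force": force on the tool from outside, world axes, zero at the start; "torque": the same for the moment, N m; "finger_gap": opening from 0.0 (shut) to 1.0 (fully open).
Only numpy, scipy, OpenCV 4.12 (cv2) and the standard library are available. Lean on these libraries where they do the work, as an engineer would, in place of code of your own. Each camera call takes 0.05 s, during which the arm holds its last target.

## Working session

There is one attempt and no reset: what is moved stays moved. The work goes in short steps, Python scripts to look and compute and a tool call to move; the robot and the scene stay as the last step left them, time stands still between calls to the robot, and variables do not carry over. Pictures are saved under pics/ and viewed, and the job is handed in when it is done.

Besides the shell and the picture viewer there is one more tool, called after "Request:" by a JSON object that holds its "op" and its "data". apply_moves: Moves the arm, as the interface text tells. Its arguments: {"type":"object","properties":{"targets":{"type":"array","items":{"type":"number"}},"hand":{"type":"number"},"newtons":{"type":"number"}},"required":["targets"]}

```bash
mkdir -p pics
python3 - <<'E'
from bench import get_obs, imaging
import cv2,numpy as np
o=get_obs();print({k:o[k] for k in('t','tool_pos','tool_rot','finger_gap')})
for n in('scene','top'):
    p,d=imaging.read_camera(n);cv2.imwrite(f'pics/{n}0.png',p);np.save(f'pics/{n}0.npy',d);np.save(f'pics/{n}0p.npy',p)
    print(n,imaging.camera_info(n))
E
```

```text
{'t': 0.0, 'tool_pos': array([ 0.19717092, -0.51285972,  0.21781442]), 'tool_rot': array([-1.79896496e+02, -2.12239823e-02,  2.10147964e+01]), 'finger_gap': 0.9987244030197178}
scene {'intrinsics': array([[497.79355743,   0.        , 315.78000312],
       [  0.        , 497.79355743, 240.35680567],
       [  0.        ,   0.        ,   1.        ]]), 'position': array([ 1.27543448, -0.04433914,  0.67870135]), 'orientation': array([-134.11746977,   -0.36174517,   81.75208388])}
top {'intrinsics': array([[446.66092658,   0.        , 312.4261236 ],
       [  0.        , 446.66092658, 242.95568299],
       [  0.        ,   0.        ,   1.        ]]), 'position': array([0.56664668, 0.06464711, 0.76246372]), 'orientation': array([-173.57279888,   -0.49339275,  -90.22368576])}
```

View pics/scene0.png

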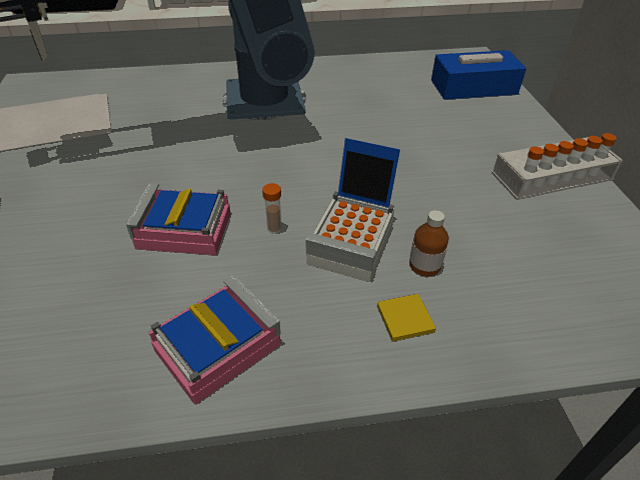

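View pics/top0.png

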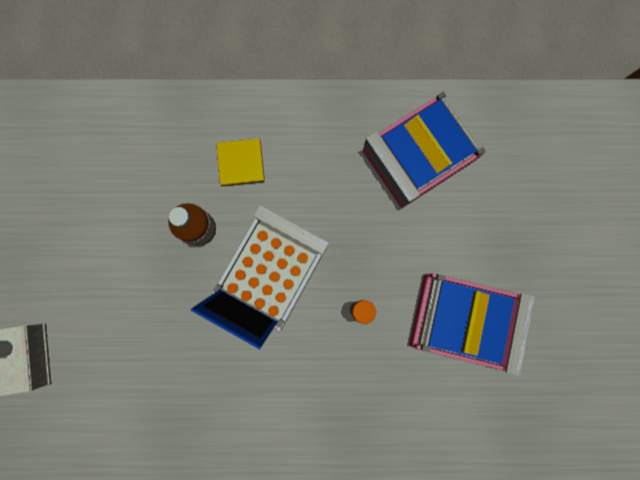

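The target is the white rack: scene (350,215), top (265,280), with its flap open. The two pink racks, at scene (182,220) and (215,340), are decoys. Next I'll take an enlarged crop and metric positions.

```bash
cat > h.py <<'E'
import numpy as np,cv2
from scipy.spatial.transform import Rotation as R
from bench import imaging,get_obs
def cloud(n,d):
    c=imaging.camera_info(n);K=c['intrinsics'];v,u=np.mgrid[:480,:640]
    P=np.stack([(u-K[0,2])/K[0,0]*d,(v-K[1,2])/K[1,1]*d,d],-1)
    return P@R.from_euler('xyz',c['orientation'],degrees=True).as_matrix().T+c['position']
def proj(n,X):
    c=imaging.camera_info(n);K=c['intrinsics']
    p=(np.atleast_2d(X)-c['position'])@R.from_euler('xyz',c['orientation'],degrees=True).as_matrix()@K.T
    return p[:,:2]/p[:,2:]
E
python3 - <<'E'
from h import *
ims=[]
for n,(a,b,c,d) in (('scene',(120,290,290,460)),('top',(190,360,170,340))):
    p=np.load(f'pics/{n}0p.npy');ims.append(cv2.resize(p[a:b,c:d],(400,400),interpolation=cv2.INTER_CUBIC))
cv2.imwrite('pics/crop0.png',np.hstack(ims))
for n in('scene','top'):
    p=np.load(f'pics/{n}0p.npy');C=cloud(n,np.load(f'pics/{n}0.npy'))
    h=cv2.cvtColor(p,cv2.COLOR_BGR2HSV)
    v,u=np.mgrid[:480,:640]
    box=(u>300)&(u<400)&(v>130)&(v<280) if n=='scene' else (u>185)&(u<335)&(v>200)&(v<355)
    org=box&(h[...,0]<15)&(h[...,1]>180)&(h[...,2]>120)
    k,l,st,ce=cv2.connectedComponentsWithStats(org.astype(np.uint8))
    for i in range(1,k):
        if st[i,4]>25: print(n,'cap',ce[i].round(1),np.median(C[l==i],0).round(4))
    m=box&(((h[...,0]>100)&(h[...,0]<130)&(h[...,1]>120)&(h[...,2]>60))|((h.max(-1)>=0)&(p.max(-1)<25)&(C[...,2]>.05)))
    X=C[m];print(n,'flap n',len(X),X.min(0),X.max(0))
    for _ in range(4):
        c=X.mean(0);U,S,V=np.linalg.svd(X-c,full_matrices=False);r=abs((X-c)@V[2]);X=X[r<max(.004,2*np.median(r))]
    print('normal',V[2],'c',c,len(X))
    rec=cv2.minAreaRect(((X-c)@V[:2].T).astype(np.float32));print([c+b@V[:2] for b in cv2.boxPoints(rec)],rec[1])
    m=box&(C[...,2]>.058)&(C[...,2]<.075)&(h[...,1]<60)
    X=C[m];print(n,'lip',len(X),np.median(X,0))
    rec=cv2.minAreaRect(X[:,:2].astype(np.float32));print(cv2.boxPoints(rec),rec)
E
```

```text
scene cap [342.6 203.8] [0.539  0.1191 0.0498]
scene cap [354.6 206.7] [0.5513 0.141  0.0503]
scene cap [366.8 209.7] [0.5647 0.1636 0.0504]
scene cap [338.6 211. ] [0.5599 0.1079 0.05  ]
scene cap [379.2 212.6] [0.5755 0.1845 0.0501]
scene cap [350.9 214.1] [0.5718 0.1298 0.0501]
scene cap [363.2 217.3] [0.5841 0.1514 0.0499]
scene cap [334.5 218.8] [0.5811 0.0964 0.0498]
scene cap [375.5 220.5] [0.5967 0.1722 0.0501]
scene cap [346.8 222.1] [0.5941 0.1177 0.0503]
scene cap [359.4 225.3] [0.6056 0.1393 0.0495]
scene cap [330.4 226.7] [0.6017 0.0849 0.05  ]
scene cap [372.3 228.5] [0.6171 0.1616 0.0496]
scene cap [342.7 230.3] [0.6148 0.1057 0.0501]
scene cap [355.5 233.4] [0.6263 0.1276 0.0502]
scene cap [326.1 234.2] [0.6217 0.0741 0.05  ]
scene cap [368.4 236.7] [0.6382 0.1491 0.0501]
scene cap [339.  237.6] [0.6327 0.096  0.0501]
scene cap [351.6 241. ] [0.6443 0.1174 0.0501]
scene cap [365.  244.6] [0.6575 0.139  0.0503]
scene flap n 3056 [ 0.23281749 -0.04433914  0.00052777] [1.27543448 0.27406786 0.67870135]
normal [ 0.84177138 -0.47445753  0.25750922] c [0.53697021 0.16550634
[... 1350 characters left out ...]
]
top cap [272.9 310.2] [0.5406 0.1208 0.0501]
top flap n 1712 [ 0.47775934  0.06464711 -0.00140826] [0.57220692 0.25807669 0.76246372]
normal [ 0.84348248 -0.46692676  0.26554983] c [0.5367665  0.16479779 0.1235959 ] 1391
[array([0.54930104, 0.21651496, 0.174718  ]), array([0.49973103, 0.12684948, 0.17450795]), array([0.52646199, 0.11233045, 0.06407137]), array([0.57603199, 0.20199592, 0.06428142])] (0.11454948037862778, 0.1024554893374443)
top lip 1201 [0.66257298 0.10296764 0.06544609]
[[0.5139871  0.10749604]
 [0.64633435 0.03338464]
 [0.74634725 0.21198653]
 [0.614      0.28609794]] ((0.6301671862602234, 0.15974128246307373), (0.2046978771686554, 0.15168483555316925), 60.75218200683594)
```

View pics/crop0.png

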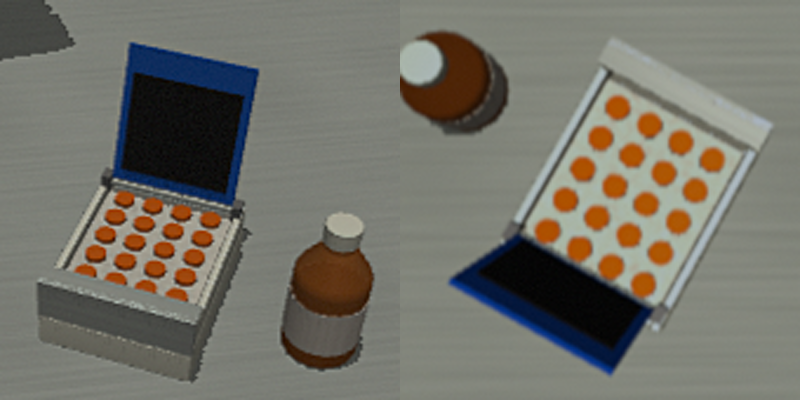

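Rack yaw is about −28.3°, origin about (0.608, 0.124) and hinge_mid about (0.550, 0.156). The flap angle is about 1.84 rad. I'll shut the fingers and move to a spot behind the flap, on its outer side, with the jaw axis along the hinge.

Request:
{"op": "apply_moves", "data": {"targets": [5.9, 14, 0.4, 0, 0, 16.34, 5.9, 14, 0.4, 0, 0, 16.34, 5.9, 14, 0.4, 0, 0, 16.34, 5.9, 14, 0.4, 0, 0, 16.34, 5.9, 14, 0.4, 0, 0, 16.34, 5.9, 14, 0.4, 0, 0, 16.34, 5.9, 14, 0.4, 0, 0, 16.34, 5.9, 14, 0.4, 0, 0, 16.34, 5.9, 14, 0.4, 0, 0, 16.34, 5.9, 14, 0.4, 0, 0, 16.34, 5.9, 14, 0.4, 0, 0, 16.34, 5.9, 14, 0.4, 0, 0, 16.34, 5.9, 14, 0.4, 0, 0, 16.34, 5.9, 14, 0.4, 0, 0, 16.34, 5.9, 14, 0.4, 0, 0, 16.34, 5.9, 14, 0.4, 0, 0, 16.34, 5.9, 14, 0.4, 0, 0, 16.34], "hand": -1, "newtons": 10}}

```text
t: 2.22
tool_pos: [0.4922, 0.1856, 0.239]
tool_rot: [180.0, 0.0, 151.6]
ft_force: [0.1, -0.5, -0.4]
finger_gap: 0.007
```

Request:
{"op": "apply_moves", "data": {"targets": [0, 0, -1, 0, 0, 0, 0, 0, -1.88, 0, 0, 0, 0, 0, -1.88, 0, 0, 0]}}

```text
t: 2.6
tool_pos: [0.4896, 0.1857, 0.1419]
tool_rot: [-179.7, -0.3, 151.7]
ft_force: [-0.1, 0.8, -0.8]
finger_gap: 0.006
```

Run:
```python
from h import *
o=get_obs();print(o['tool_pos'])
a=[]
for n in('scene','top'):
    p,d=imaging.read_camera(n);q=p.copy()
    hm=np.array([.550,.156,.056]);ex=np.array([.880,-.474,0]);ey=np.array([.474,.88,0])
    O=hm+.066*ex-[0,0,.056]
    for X in [hm,O+[0,0,.05],hm-.052*ey,hm+.052*ey]+[O+sx*ex+sy*ey+[0,0,.0655] for sx in(.06,.08) for sy in(-.062,.062)]:
        u=proj(n,X)[0];cv2.circle(q,tuple(int(round(i)) for i in u),1,(0,255,0),-1)
    r=(100,290,270,460) if n=='scene' else (190,380,160,350)
    a.append(cv2.resize(q[r[0]:r[1],r[2]:r[3]],(400,400),interpolation=cv2.INTER_CUBIC))
cv2.imwrite('pics/b1.png',np.hstack(a))
```

```text
[0.48964974 0.18570742 0.14194857]
```

View pics/b1.png

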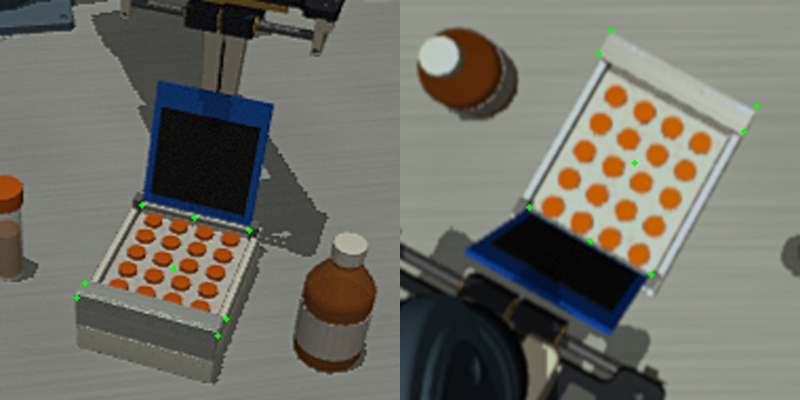

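The overlay matches the rack, and the shut fingers stand behind the flap on its outer side. Next I'll push the flap upright.

Request:
{"op": "apply_moves", "data": {"targets": [0.28, -0.15, 0.1, 0, 0, 0, 0.42, -0.23, 0.1, 0, 0, 0, 0.53, -0.28, 0.1, 0, 0, 0, 0.63, -0.34, 0.1, 0, 0, 0, 0.77, -0.42, 0.1, 0, 0, 0, 0.9, -0.48, 0.1, 0, 0, 0, 0.99, -0.53, 0.1, 0, 0, 0, 0.99, -0.53, 0.1, 0, 0, 0]}}

```text
t: 3.7
tool_pos: [0.5421, 0.1598, 0.1495]
tool_rot: [-180.0, 0.0, 151.7]
ft_force: [0.2, 0.1, -0.6]
finger_gap: 0.005
```

Run:
```python
from h import *
o=get_obs();print(o['tool_pos'],o['ft_force'])
a=[]
for n in('scene','top'):
    q,d=imaging.read_camera(n)
    r=(100,290,270,460) if n=='scene' else (190,380,160,350)
    a.append(cv2.resize(q[r[0]:r[1],r[2]:r[3]],(400,400),interpolation=cv2.INTER_CUBIC))
cv2.imwrite('pics/b2.png',np.hstack(a))
```

```text
[0.54213527 0.15984612 0.1494978 ] [ 0.15122115  0.06802365 -0.55322889]
```

View pics/b2.png

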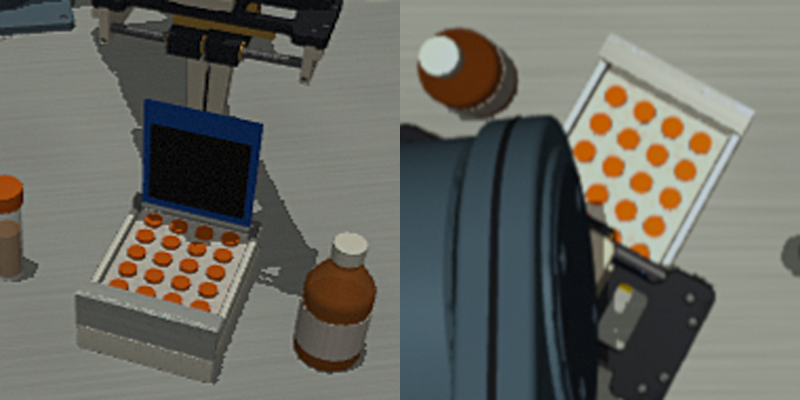

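Request:
{"op": "apply_moves", "data": {"targets": [0.22, -0.12, 0.0, 0, 0, 0, 0.44, -0.24, -0.02, 0, 0, 0, 0.65, -0.35, -0.08, 0, 0, 0, 0.85, -0.46, -0.2, 0, 0, 0, 1.04, -0.56, -0.32, 0, 0, 0, 1.23, -0.66, -0.47, 0, 0, 0, 1.39, -0.75, -0.64, 0, 0, 0, 1.54, -0.83, -0.85, 0, 0, 0, 1.63, -0.88, -1.0, 0, 0, 0, 1.71, -0.92, -1.14, 0, 0, 0, 1.77, -0.95, -1.31, 0, 0, 0, 1.81, -0.98, -1.48, 0, 0, 0, 1.81, -0.98, -1.48, 0, 0, 0]}}

```text
t: 5.42
tool_pos: [0.6317, 0.111, 0.0747]
tool_rot: [-180.0, -0.1, 151.7]
ft_force: [0.2, -0.0, 0.6]
finger_gap: 0.006
```

Run:
```python
from h import *
o=get_obs();print(o['tool_pos'],o['ft_force'])
a=[]
for n in('scene','top'):
    q,d=imaging.read_camera(n)
    r=(100,290,270,460) if n=='scene' else (190,380,160,350)
    a.append(cv2.resize(q[r[0]:r[1],r[2]:r[3]],(400,400),interpolation=cv2.INTER_CUBIC))
cv2.imwrite('pics/b3.png',np.hstack(a))
```

```text
[0.63172208 0.11100674 0.07468115] [ 0.23262021 -0.02107504  0.59399765]
```

View pics/b3.png

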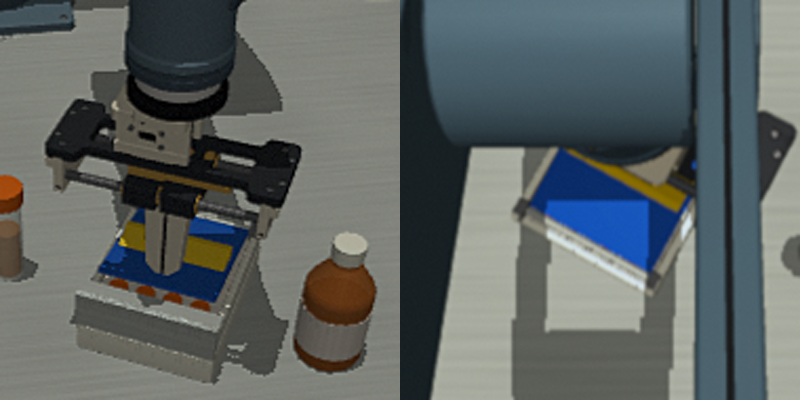

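Request:
{"op": "apply_moves", "data": {"targets": [0.03, -0.02, -0.12, 0, 0, 0, 0.04, -0.02, -0.22, 0, 0, 0, 0.05, -0.03, -0.3, 0, 0, 0, 0.05, -0.03, -0.36, 0, 0, 0, 0.05, -0.03, -0.36, 0, 0, 0]}}

```text
t: 6.15
tool_pos: [0.6347, 0.1096, 0.058]
tool_rot: [-180.0, -0.0, 151.7]
ft_force: [-1.3, -0.2, 3.2]
finger_gap: 0.001
```

Request:
{"op": "apply_moves", "data": {"targets": [0, 0, -0.03, 0, 0, 0, 0, 0, -0.03, 0, 0, 0, 0, 0, -0.03, 0, 0, 0]}}

```text
t: 6.52
tool_pos: [0.6348, 0.1096, 0.0575]
tool_rot: [180.0, 0.0, 151.7]
ft_force: [-4.0, -0.6, 9.2]
finger_gap: 0.007
```

Request:
{"op": "apply_moves", "data": {"targets": [0, 0, 0.3, 0, 0, 0, 0, 0, 0.7, 0, 0, 0, -0.4, 0.22, 0.7, 0, 0, 0, -0.8, 0.43, 0.7, 0, 0, 0, -1.13, 0.61, 0.7, 0, 0, 0, -1.13, 0.61, 0.7, 0, 0, 0]}}

```text
t: 7.28
tool_pos: [0.5774, 0.1408, 0.0915]
tool_rot: [-180.0, -0.0, 151.8]
ft_force: [0.7, -1.1, 1.0]
finger_gap: 0.007
```

```bash
cat > look.py <<'E'
from h import *
import sys
o=get_obs();print(o['tool_pos'],o['ft_force'])
a=[];hm=np.array([.550,.156,.056]);ex=np.array([.880,-.474,0]);ey=np.array([.474,.88,0])
for n in('scene','top'):
    q,d=imaging.read_camera(n);C=cloud(n,d);h=cv2.cvtColor(q,cv2.COLOR_BGR2HSV)
    L=(C-hm)@np.stack([ex,ey,[0,0,1]],1)
    inb=(L[...,0]>-.02)&(L[...,0]<.16)&(abs(L[...,1])<.06)&(L[...,2]>-.02)&(L[...,2]<.03)
    for nm,m in(('blue',(h[...,0]>100)&(h[...,0]<130)&(h[...,1]>120)),('yel',(h[...,0]>18)&(h[...,0]<32)&(h[...,1]>150)),('grey',(h[...,1]<60)&(L[...,2]>.003))):
        X=L[m&inb]
        if len(X)<20: continue
        print(n,nm,len(X),'x 2/98%',(np.percentile(X[:,0],[2,50,98])*1e3).round(1),'z',(np.percentile(X[:,2],[2,50,98])*1e3).round(1), 'slope', np.polyfit(X[:,0],X[:,2],1)[0].round(3))
    r=(100,290,270,460) if n=='scene' else (190,380,160,350)
    a.append(cv2.resize(q[r[0]:r[1],r[2]:r[3]],(400,400),interpolation=cv2.INTER_CUBIC))
cv2.imwrite(f'pics/{sys.argv[1]}.png',np.hstack(a))
E
python3 look.py b4
```

```text
[0.57738347 0.14082282 0.09148377] [ 0.65404368 -1.09952864  1.01917732]
scene blue 1548 x 2/98% [  3.3  79.4 113.6] z [-0.3  1.9  4.1] slope 0.001
scene yel 682 x 2/98% [52.3 65.7 76.6] z [ 3.   9.4 15.1] slope -0.424
scene grey 814 x 2/98% [ -3.1 134.8 144.9] z [ 3.2  8.8 11.3] slope 0.021
top blue 601 x 2/98% [ 46.8  99.4 116. ] z [0.1 2.  4.5] slope -0.008
top yel 61 x 2/98% [66.  71.4 75.6] z [ 2.5  7.1 10.9] slope -0.604
top grey 575 x 2/98% [123.4 133.8 143.2] z [ 7.   9.6 12.3] slope 0.043
```

View pics/b4.png

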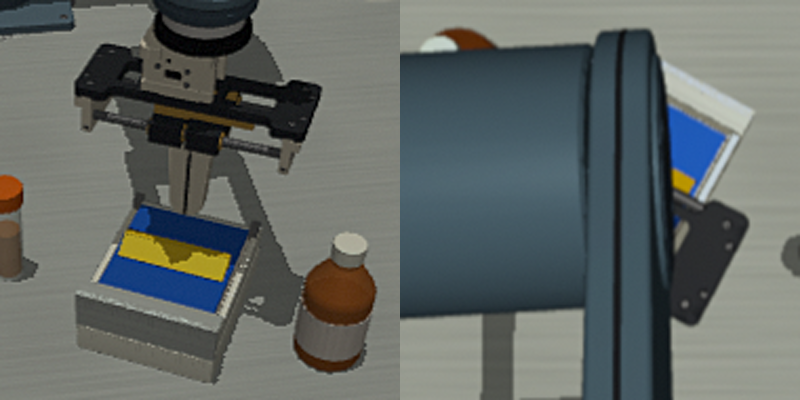

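The flap lies flat with its edge just short of the lip. I'll lower the fingers behind the step.

Request:
{"op": "apply_moves", "data": {"targets": [0, 0, -0.3, 0, 0, 0, 0, 0, -0.6, 0, 0, 0, 0, 0, -0.6, 0, 0, 0, 0.09, -0.05, -0.6, 0, 0, 0, 0.18, -0.09, -0.6, 0, 0, 0, 0.25, -0.13, -0.6, 0, 0, 0, 0.25, -0.13, -0.6, 0, 0, 0]}}

```text
t: 8.25
tool_pos: [0.5906, 0.1336, 0.061]
tool_rot: [-180.0, -0.0, 151.7]
ft_force: [-2.3, 0.9, 1.3]
finger_gap: 0.006
```

Request:
{"op": "apply_moves", "data": {"targets": [0.04, -0.02, 0, 0, 0, 0, 0.07, -0.04, 0, 0, 0, 0, 0.11, -0.06, 0, 0, 0, 0, 0.14, -0.08, 0, 0, 0, 0, 0.18, -0.09, 0, 0, 0, 0, 0.21, -0.11, 0, 0, 0, 0, 0.21, -0.11, 0, 0, 0, 0]}}

```text
t: 9.12
tool_pos: [0.6013, 0.1277, 0.061]
tool_rot: [-180.0, 0.0, 151.7]
ft_force: [-2.9, -0.2, -1.2]
finger_gap: 0.007
```

```bash
python3 look.py b5
```

```text
[0.60133204 0.12773108 0.06101827] [-2.90324621 -0.21938117 -1.22397295]
scene blue 1006 x 2/98% [ 18.8  85.5 114.8] z [-0.5  2.   4.1] slope 0.002
scene yel 692 x 2/98% [69.2 81.6 92.7] z [ 2.9  9.4 15.3] slope -0.463
scene grey 895 x 2/98% [ 13.4 133.3 144.9] z [ 3.4  9.1 28. ] slope -0.052
top blue 115 x 2/98% [ 96.8 113.6 122. ] z [-0.   2.2  4.4] slope 0.008
top grey 286 x 2/98% [ 13.  133.3 142.9] z [ 3.7  9.6 11.9] slope 0.046
```

View pics/b5.png

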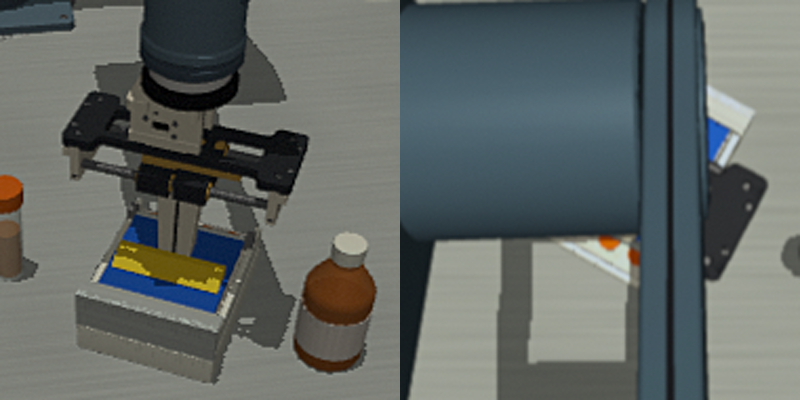

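The step has moved about 16 mm. I'll nudge it a little further to confirm it has reached the stop.

Request:
{"op": "apply_moves", "data": {"targets": [0.02, -0.01, 0, 0, 0, 0, 0.04, -0.02, 0, 0, 0, 0, 0.04, -0.02, 0, 0, 0, 0]}}

```text
t: 9.6
tool_pos: [0.6015, 0.1278, 0.061]
tool_rot: [-179.9, -0.2, 151.7]
ft_force: [-7.6, 2.2, 2.9]
finger_gap: 0.004
```

The force rose to 8 N with no further motion, so the flap is at its stop. I'll back off, lift, and swing clear for a check.

Request:
{"op": "apply_moves", "data": {"targets": [-0.1, 0.05, 0, 0, 0, 0, -0.2, 0.1, 0.02, 0, 0, 0, -0.2, 0.1, 0.6, 0, 0, 0, -0.2, 0.1, 1.6, 0, 0, 0, -0.2, 0.1, 2.8, 0, 0, 0, -1.2, -0.5, 3.4, 0, 0, 0, -2.2, -1.5, 3.4, 0, 0, 0, -3.2, -2.5, 3.4, 0, 0, 0, -4.0, -3.5, 3.4, 0, 0, 0, -4.4, -4.6, 3.4, 0, 0, 0, -4.4, -5.8, 3.4, 0, 0, 0, -4.4, -7, 3.4, 0, 0, 0, -4.4, -7, 3.4, 0, 0, 0]}}

```text
t: 11.22
tool_pos: [0.3833, -0.2271, 0.2317]
tool_rot: [-179.9, 0.2, 151.5]
ft_force: [0.1, 0.3, 0.1]
finger_gap: 0.006
```

```bash
python3 look.py b6
python3 - <<'E'
from h import *
for n in('scene','top'):
    p,d=imaging.read_camera(n);cv2.imwrite(f'pics/{n}9.png',p)
    p0=np.load(f'pics/{n}0p.npy')
    C=cloud(n,d);C0=cloud(n,np.load(f'pics/{n}0.npy'))
    # lip & bystanders by colour before/after
    for nm,box in (('tube',(255,290,175,240)),('bottle',(405,455,205,280)),('notes',(370,440,290,345)),('lipfront',(300,385,240,280))) if n=='scene' else (('tube',(335,380,295,330)),('bottle',(165,218,200,250)),('notes',(210,270,132,190)),('lip',(250,330,203,250))):
        a,b,c,e=box
        print(n,nm,'pix diff',np.abs(p[c:e,a:b].astype(int)-p0[c:e,a:b]).mean().round(2),'hi0/hi', [np.median(Q[c:e,a:b][Q[c:e,a:b][...,2]>(.01 if nm!='lip' else .06)],0).round(4).tolist() for Q in (C0,C)])
E
```

```text
[ 0.38325333 -0.2270622   0.23173328] [0.07302269 0.2695503  0.09226201]
scene blue 1241 x 2/98% [ 18.5  49.7 114.2] z [-0.5  1.9  4.1] slope -0.001
scene yel 692 x 2/98% [68.8 81.2 92.5] z [ 3.1  9.3 15.2] slope -0.457
scene grey 820 x 2/98% [ 12.6 134.7 144.8] z [ 3.2  8.9 11.7] slope 0.025
top blue 3351 x 2/98% [ 18.9  57.1 121.2] z [-0.5  2.1  4.7] slope 0.004
top yel 894 x 2/98% [69.1 80.2 91.7] z [ 3.6 10.5 15.8] slope -0.45
top grey 1178 x 2/98% [ 11.3 131.5 143.3] z [ 3.3  9.3 12.2] slope 0.036
scene tube pix diff 2.67 hi0/hi [[0.5504, -0.0189, 0.0739], [0.5503, -0.0187, 0.0731]]
scene bottle pix diff 2.64 hi0/hi [[0.6953, 0.2421, 0.0751], [0.6953, 0.2421, 0.075]]
scene notes pix diff 2.98 hi0/hi [[0.7964, 0.1798, 0.0137], [0.7967, 0.1795, 0.0138]]
scene lipfront pix diff 7.54 hi0/hi [[0.6716, 0.1018, 0.0466], [0.6717, 0.1016, 0.0488]]
top tube pix diff 1.02 hi0/hi [[0.5406, -0.0147, 0.1028], [0.5407, -0.0142, 0.1027]]
top bottle pix diff 0.98 hi0/hi [[0.6716, 0.2414, 0.0879], [0.6718, 0.2413, 0.0877]]
top notes pix diff 0.86 hi0/hi [[0.7928, 0.1822, 0.0143], [0.7931, 0.1818, 0.0143]]
top lip pix diff 21.95 hi0/hi [[0.6673, 0.092, 0.0657], [0.6624, 0.103, 0.0655]]
```

View pics/b6.png

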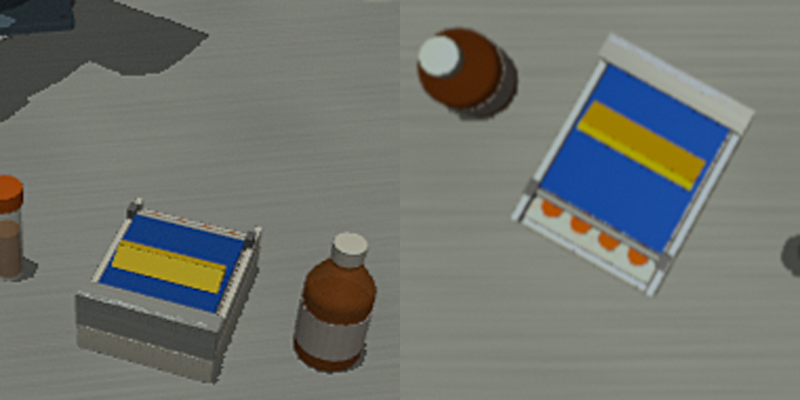

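The pictures show the flap flat and tucked under the lip, the rack in place, and the bystanders unmoved. I'm handing in.

```bash
python3 -c "
from bench import order
print(order.close_job())"
```

```text
the job is handed in; nothing more can be done
None
```

I closed the rack and handed the job in after about 11 s of robot time; no verdict was reported. With the fingers shut, I folded the flap over from its outer side and pressed it flat. I then pushed the yellow step along until it stopped.

**Last checks**
- **Flap:** it lies flat, with a measured slope of about 0.00 rad in both cameras.
- **Slide:** the step moved about 16 mm. At the end the push force rose to about 8 N with no further motion, and the pictures show the free edge under the lip.
- **Bystanders:** the tube, bottle and note pad each read within 1 mm of where they started.
- **Arm:** it stands clear of everything, with the force reading near zero.

**Disagreements**
- **Rack frame:** my estimated frame was about 2–3 mm too far towards the lip; the step appeared at 52 mm from the hinge instead of 55 mm. I allowed for this when pushing.
- **Lip position:** one before/after reading of the lip differed by about 12 mm, mostly along its length. I think this came from the area I sampled, because the flap now fills part of it. The lip's front and its corners in the pictures did not move.

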